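# Put loose steel parts away on their stock boards and nest the channels

### The job

Put the five loose steel parts away on the four plywood stock boards: stand each pipe sleeve in the round recess of its own size, lay the flat link bar in the long narrow recess, and lay the open-side-up channel in the wide rectangular recess. Then nest the other channel (legs down, square lug on top) over that one, parallel to it and shifted about half a width towards the board's wide rim, so that one leg stands inside the open channel and the other leg on the wide rim with the black strip. Leave every part fully down and level in its place.

Things in the scene. Friction and masses are not known exactly. Their poses are not given: they have to be found in the camera images.
- sleeve_large_mid (a point): Large pipe sleeve: plain bright steel tube standing upright, 62 mm outer diameter, 54 mm bore, 50 mm tall. The point is its centre, half-way up (25 mm above its foot); z along its axis.
- sleeve_small_mid (a point): Small pipe sleeve: plain bright steel tube standing upright, 40 mm outer diameter, 32 mm bore, 50 mm tall. The point is its centre, half-way up (25 mm above its foot); z along its axis.
- link_bar_mid (a point): Flat steel link bar lying on the bench, 116 mm long (its x), 30 mm wide (its y), 16 mm thick (its z), with a dark round bolt-hole mark near each end of the top. The point is its centre, 8 mm above its underside.
- channel_up_mid (a point): Steel U-channel lying open side up, legs pointing up: 90 mm long (its x), 50 mm wide over the legs (its y), 26 mm high, all walls 5 mm thick, so the trough is 40 mm wide and 21 mm deep. Both halves alike. The point is its centre, 13 mm above its underside.
- channel_lug_mid (a point): U-channel of the same profile, open side down on its two legs (90 mm long, its x; 50 wide, its y; 26 high; walls 5 mm), with a solid square lug 20 x 20 x 24 mm tall in the middle of its top, sides parallel to the channel, to grip it by; 50 mm high overall. The point is on its middle, 25 mm above the leg tips (lug: 26 to 50 mm above them).
- board_large: Fixed plywood board 100 x 100 mm, 10 mm thick, with a round recess 78 mm in diameter and 5 mm deep in its middle (grey-lined floor 5 mm above the bench), for the large sleeve. Origin: centre of its underside, under the middle of the recess; z up.
- board_small: Fixed plywood board 78 x 78 mm, 10 mm thick, with a round recess 56 mm in diameter and 5 mm deep in its middle (grey-lined floor 5 mm above the bench), for the small sleeve. Origin: centre of its underside, under the middle of the recess; z up.
- board_bar: Fixed plywood board 150 mm (its x) x 64 mm (its y), 10 mm thick, with a rectangular recess 132 mm (x) x 46 mm (y) and 5 mm deep in its middle (grey-lined floor 5 mm above the bench), for the link bar. Origin: centre of its underside; z up.
- board_channel: Fixed plywood board 122 x 122 mm, 10 mm thick, with an off-centre recess 106 (its x) x 66 mm (its y), 5 mm deep (grey-lined floor 5 mm above the bench), for the open-up channel. Origin: on the underside, under the middle of the RECESS; z up. Rim: wide on +y (y = 33 to 81 mm, black strip at 45 to 60), 8 mm elsewhere. Lugged channel: centre at y = 25 mm, both leg tips 10 mm above the bench.
Things that resemble listed ones, but are neither listed nor needed, are in the scene too. Leave any yellow look-alike of the part that bears sleeve_large_mid alone.

How it is judged:
By the outcome, as a careful person would: the job done as asked, in the order asked, and still so for the second after the job is handed in, with the robot touching nothing.
It also fails if it takes over 138 s, if anything falls off the work surface, if the arm or the gripper's body presses on something with over 40 N, if the wrist force passes 120 N, or if a joint passes its speed limit or range.

### The arm

A 7-joint arm with a two-finger parallel gripper is mounted at the origin on the work surface. World frame = base frame: x ahead of the robot, y to its left, z up, the work surface at z = 0. Lengths are in mm, angles in rad, forces in N, time in s.
With the tool pointing down it reaches from about 400 to 875 mm from the base axis. Payload 4.4 kg.
Tool frame: the origin (TCP) lies at the centre of the arm's flange, where the gripper is bolted on; the fingertips stand 173 mm ahead of it and the grasp point (between the pads) lies 155 mm ahead of it; z points along the fingers, y is the direction in which the jaws open and shut (so a half turn about z gives the same grasp; the last joint's range is limited). The gripper opens to 85 mm and grips with 20 to 120 N. Pads are 22 mm wide; open, the fingers measure 114 mm over their backs; the gripper's body (76 mm by 85 mm) begins 54 mm behind the grasp point. The pads swing forward as they close: fully open they stand 13 mm farther back than shut.
Start: joints at [-1.242, 0.628, 0.038, 1.517, -0.027, 0.996, -0.02], TCP at [249.989, 600.018, 404.713] pointing down, gripper open.
Joint ranges: [-3.06, 3.06], [-0.37, 2.12], [-1.25, 1.32], [0.18, 2.47], [-1.1, 4.24], [0.23, 1.98], [-2.94, 2.94]. Speed limits (rad/s): [2.57, 2.57, 3.14, 3.14, 3.14, 3.14, 3.14].

### API

Orientations are given as [roll, pitch, yaw] about the fixed x, y, z axes, in that order (R = Rz(yaw) Ry(pitch) Rx(roll)).
In Python, from cell import * gives the robot as it stands. The module is installed in compiled form; this text tells all that it offers.
- The arm moves only by the shell command python3 -m jog 'ROWS'. ROWS is JSON, one flat list of numbers, 5 for each row, row after row: the shift along the tool's x, y, z in mm, then the turn about the tool's z in degrees, then the finger opening in mm, from 0 to 85.4. A call has 1 to 20 rows; each row is the pose to reach, as a shift and turn from the pose commanded when the call began, along the tool's axes at that moment; what a row does not reach only later rows make up. A row lasts 1/12 s, in which the tool goes at most 41.7 mm and 7.16 degrees, less where a joint would pass 70% of its speed; a pose out of reach is approached as far as the arm can. A call with a gripper value outside its range is refused whole. The fingers move at their own pace and stop on an object; the grip force is fixed at half the most. Time passes only in rows, so rows that repeat a pose let the fingers close. It gives the time, the measured TCP pose, the force and the opening at its end, in the units of the state.
- read_state(): the state, without advancing time (a new reading comes with each control period).
- get_image(name): name is "side" or "top" or "wrist"; returns (picture, depth): 400x640x3 uint8, blue, green, red; 400x640 float32, mm along the optical axis (not along the pixel's ray), 0 where there is no reading.
- camera_params(name): a dict with "K" (3x3 intrinsics, pixels), "T" (4x4, takes a point from camera to world coordinates). Camera axes: x right, y up, looking along -z (the intrinsics and any distortion apply to the point x, -y, -z); pixel columns grow to the right and rows downward; lengths in mm; the calibration is good to about 2 mm. A picture is of the moment at which its call begins: read the wrist's pose just before it. camera_params takes no time and is no camera call; for the wrist camera it gives the pose at the moment of the call.
- finish_job(): hands the job in, once; it reports no verdict.
The state is a dict: "clock": time; "qpos": joint angles; "qd": joint speeds; "tau": joint torques, N m; "eef_pos": TCP position; "tool_rot": TCP orientation; "force": force on the tool from outside, world axes, zero at the start; "torque": the same for the moment, N m; "width": finger opening in mm.
Only numpy, scipy, OpenCV 4.12 (cv2) and the standard library are available. Lean on these libraries where they do the work, as an engineer would, in place of code of your own. Each camera call takes 0.05 s, during which the arm holds its last target.

## Working session

There is one attempt and no reset: what is moved stays moved. The work goes in short steps, Python scripts to look and compute and a shell command to move; the robot and the scene stay as the last step left them, time stands still between calls to the robot, and variables do not carry over. Pictures are saved under pics/ and viewed, and the job is handed in when it is done.

```bash
mkdir -p pics; ls
python3 - <<'E'
from cell import *
import cv2,numpy as np
s=read_state();print(s['clock'],s['eef_pos'],s['tool_rot'],s['width'],s['force'])
for n in ('side','top','wrist'):
    im,d=get_image(n);cv2.imwrite(f'pics/a_{n}.png',im);np.save(f'pics/a_{n}.npy',d)
    p=camera_params(n);print(n,p)
E
```

```text
pics
0.0 [249.84355587 599.71926705 403.75575578] [-3.13961886e+00  7.94867108e-06  2.74678275e+00] 85.5541461285499 [0.06530743 0.05540832 0.44090499]
side {'K': array([[387.54668358,   0.        , 323.62558361],
       [  0.        , 387.54668358, 199.89794744],
       [  0.        ,   0.        ,   1.        ]]), 'T': array([[ 9.98698843e-01,  1.71028464e-02, -4.80428275e-02,
         4.16946937e+02],
       [-4.87750613e-02,  5.95360361e-01, -8.01976954e-01,
        -8.25103361e+02],
       [ 1.48867065e-02,  8.03276748e-01,  5.95419896e-01,
         6.82146180e+02],
       [ 0.00000000e+00,  0.00000000e+00,  0.00000000e+00,
         1.00000000e+00]])}
top {'K': array([[375.43784298,   0.        , 318.09092561],
       [  0.        , 375.43784298, 199.34352607],
       [  0.        ,   0.        ,   1.        ]]), 'T': array([[-1.64804988e-02,  9.95100771e-01, -9.74825607e-02,
         3.88972260e+02],
       [-9.99798412e-01, -1.52826185e-02,  1.30221355e-02,
         6.58014397e+00],
       [ 1.14685483e-02,  9.76775207e-02,  9.95152036e-01,
         9.56210084e+02],
       [ 0.00000000e+00,  0.00000000e+00,  0.00000000e+00,
         1.00000000e+00]])}
wrist {'K': array([[278.66012969,   0.        , 319.87430927],
       [  0.        , 278.66012969, 196.61894368],
       [  0.        ,   0.        ,   1.        ]]), 'T': array([[ 3.84329522e-01, -8.85691270e-01, -2.60464572e-01,
         1.83053646e+02],
       [ 9.23192783e-01,  3.67972394e-01,  1.10956757e-01,
         6.27621624e+02],
       [-2.42965840e-03, -2.83102971e-01,  9.59086443e-01,
         3.73288039e+02],
       [ 0.00000000e+00,  0.00000000e+00,  0.00000000e+00,
         1.00000000e+00]])}
```

View pics/a_top.png

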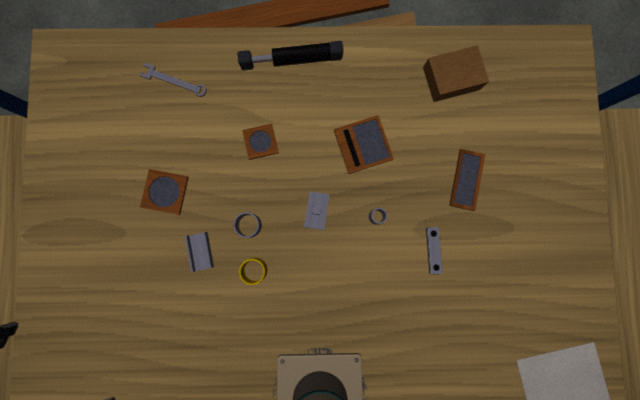

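View pics/a_side.png

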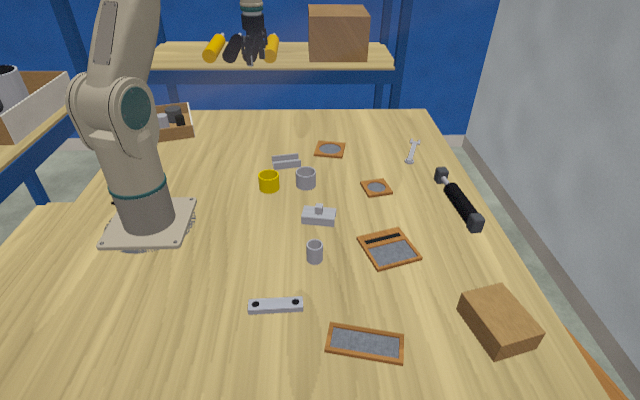

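View pics/a_wrist.png

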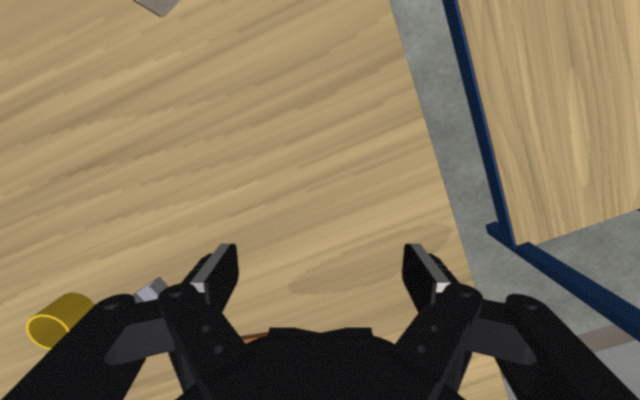

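The top picture shows the loose parts: a large bright sleeve (248,225), a yellow ring (252,271, look-alike, leave it), the small sleeve (378,215), bar (434,250), open channel (200,252) and lugged channel (317,210). The boards are large (164,191), small (261,141), channel (363,144) and bar (467,180). Next I'll crop, enlarge and measure.

```bash
cat > h.py <<'E'
import cv2,numpy as np
from cell import *
def cloud(d,p):
    K,T=p['K'],p['T'];v,u=np.mgrid[0:d.shape[0],0:d.shape[1]]
    x=(u-K[0,2])/K[0,0]*d;y=-(v-K[1,2])/K[1,1]*d
    P=np.stack([x,y,-d,np.ones_like(d)],-1)@T.T
    return P[...,:3]
def onplane(u,v,z,p):
    K,T=p['K'],p['T'];r=T[:3,:3]@np.array([(u-K[0,2])/K[0,0],-(v-K[1,2])/K[1,1],-1.]);c=T[:3,3]
    return c+r*(z-c[2])/r[2]
E
python3 - <<'E'
from h import *
im=cv2.imread('pics/a_top.png');d=np.load('pics/a_top.npy');p=camera_params('top')
P=cloud(d,p);Z=P[...,2]
print('bench',np.median(Z[150:300,280:300]),Z[280:300,300:400].std(),Z[280:300,60:150].mean(),Z[280:300,460:520].mean(),Z[100:120,280:320].mean())
m=((Z>14)&(d>0)).astype(np.uint8);m[300:]=0
n,l,st,c=cv2.connectedComponentsWithStats(m)
for i in range(1,n):
    if st[i,4]>20:
        q=P[l==i];print(np.round(c[i]),st[i,4],q.mean(0).round(),q[:,2].max().round())
crop=im[120:290,130:290];cv2.imwrite('pics/c1.png',cv2.resize(crop,None,fx=3.5,fy=3.5,interpolation=2))
crop=im[110:290,290:500];cv2.imwrite('pics/c2.png',cv2.resize(crop,None,fx=3.3,fy=3.3,interpolation=2))
d=np.load('pics/a_wrist.npy');p=camera_params('wrist');P=cloud(d,p)
s=read_state()
from scipy.spatial.transform import Rotation as R
Rt=R.from_euler('xyz',s['tool_rot']).as_matrix()
for u,v in [(225,246),(232,250),(237,262),(415,246),(408,250),(405,262),(215,285),(441,287)]:
    print(u,v,d[v,u],((P[v,u]-s['eef_pos'])@Rt).round(1))
q=((P[:300].reshape(-1,3)-s['eef_pos'])@Rt);dd=d[:300].ravel();k=(dd>0)&(dd<200)
print(np.percentile(q[k][:,2],[50,90,95,98,99.5,100]))
print('cam in tool',(p['T'][:3,3]-s['eef_pos'])@Rt)
E
```

```text
bench 0.8903472896602693 52.27416432545924 3.0656792504230124 4.3921303857681835 5.77017025749547
[295.  55.] 1663 [850.  48.  40.] 53.0
[456.  73.] 2422 [ 792. -357.   52.] 62.0
[317. 210.] 732 [453.  -2.  29.] 54.0
[379. 216.] 150 [ 436. -152.   42.] 55.0
[246. 225.] 245 [420. 170.  42.] 55.0
[435. 250.] 543 [ 350. -294.   17.] 22.0
[208. 250.] 129 [361. 268.  24.] 29.0
[190. 254.] 142 [352. 312.  24.] 32.0
[252. 271.] 255 [307. 156.  41.] 56.0
225 246 134.03879 [ 11.7 -45.7 152.5]
232 250 136.8869 [  8.5 -43.3 154.6]
237 262 144.21521 [ -0.9 -43.  159.4]
415 246 134.27727 [ 11.6  45.7 152.8]
408 250 135.68431 [  9.1  42.8 153.6]
405 262 139.80812 [  1.4  42.6 155.6]
215 285 115.143295 [  4.8 -43.4 130.8]
441 287 105.62576 [  9.7  45.8 122.4]
[132.09602571 151.6737328  154.87807464 157.32242197 159.43428158
 161.19668844]
cam in tool [7.24009102e+01 4.03933693e-04 3.07344639e+01]
```

View pics/c1.png

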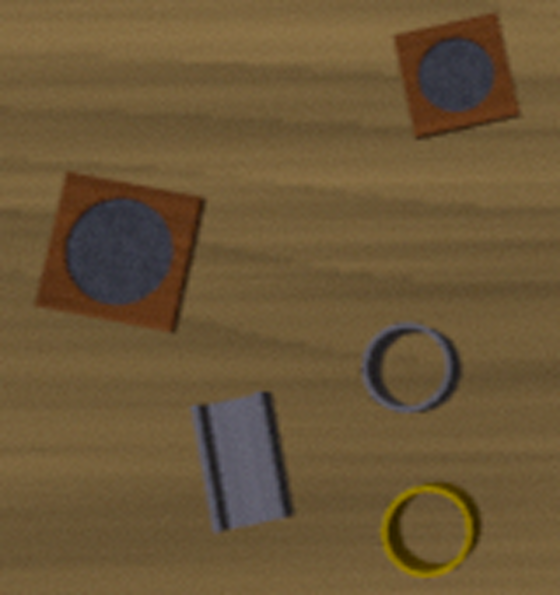

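View pics/c2.png

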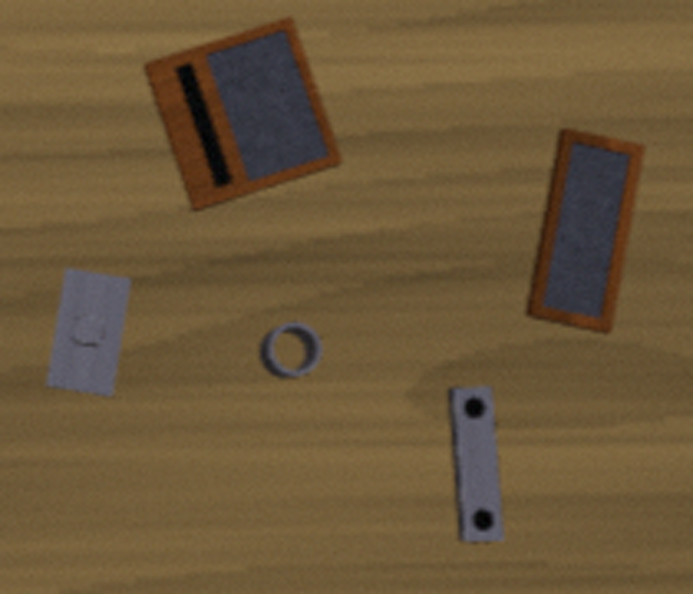

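```bash
cat > meas.py <<'E'
from h import *
im=cv2.imread('pics/a_top.png');p=camera_params('top')
S=4
big=cv2.resize(im,None,fx=S,fy=S,interpolation=2)
hsv=cv2.cvtColor(big,cv2.COLOR_BGR2HSV)
def W(pt,z): return onplane((pt[0]+.5)/S-.5,(pt[1]+.5)/S-.5,z,p)
def comp(mask,u,v,r):
    m=np.zeros(mask.shape,np.uint8);m[(v-r)*S:(v+r)*S,(u-r)*S:(u+r)*S]=mask[(v-r)*S:(v+r)*S,(u-r)*S:(u+r)*S]
    cs,_=cv2.findContours(m,cv2.RETR_EXTERNAL,cv2.CHAIN_APPROX_NONE)
    return max(cs,key=cv2.contourArea)
def rect(c,z,name):
    w=np.array([W(q[0],z)[:2] for q in c],np.float32)
    r=cv2.minAreaRect(w);print(name,np.round(r[0],1),'size',np.round(r[1],1),'ang',round(r[2],2))
    (cx,cy),(a,b),t=r; long=t if a>b else t+90
    print('    long axis deg',round((long+90)%180-90,1))
def circ(c,z,name):
    w=np.array([W(q[0],z)[:2] for q in c],np.float32)
    e=cv2.fitEllipse(w);print(name,np.round(e[0],1),np.round(e[1],1))
Hh,Sa,V=[hsv[...,i].astype(int) for i in range(3)]
B,G,Rr=[big[...,i].astype(int) for i in range(3)]
for n,u,v in [('bl',164,191),('bs',261,141),('bc',363,144),('bb',467,180),('wood',280,180)]:
    print(n,hsv[int((v+.5)*S),int((u+.5)*S)])
grey=((B>=Rr-6)).astype(np.uint8)
wood=((Rr-B)>25)&(Rr-G>18)
org=((G*1.0/np.maximum(Rr,1))<0.66)&(Rr>50)
blk=V<45
board=(org|grey.astype(bool)|blk).astype(np.uint8)
cv2.imwrite('pics/mask.png',cv2.resize(np.hstack([grey*255,board*255])[400:1200],(800,250)))
for n,u,v,r in [('board_large',164,191,30),('board_small',261,141,24),('board_channel',363,144,38),('board_bar',467,180,38)]:
    c=comp(board,u,v,r);rect(c,10,n)
    c=comp(grey,u,v,r)
    (circ if n in('board_large','board_small') else rect)(c,10,n+' recess')
c=comp(blk.astype(np.uint8),352,147,25);rect(c,10,'strip')
for n,u,v,r,z in [('bar',434,250,32,16),('lug',317,210,28,26),('chan_up',200,252,28,26)]:
    rect(comp(board if n!='lug' else grey,u,v,r),z,n)
for n,u,v,r in [('sl',248,225,18),('ss',378,215,13)]:
    circ(comp(grey,u,v,r),50,n)
E
python3 meas.py
```

```text
bl [115  49  63]
bs [118  50  66]
bc [115  52  64]
bb [117  41  62]
wood [ 18 129 105]
board_large [507.7 383.4] size [102.3  99.3] ang 78.09
    long axis deg 78.1
board_large recess [508.  384.1] [73.5 74.7]
board_small [634.1 141.2] size [79.2 77.6] ang 12.13
    long axis deg 12.1
board_small recess [634.7 141.2] [52.  52.4]
board_channel [ 623.5 -124.1] size [122.5 122.7] ang 17.49
    long axis deg -72.5
board_channel recess [ 629.6 -143.2] size [104.1  63.6] ang 17.32
    long axis deg 17.3
board_bar [ 527.7 -387.7] size [ 66.4 150.9] ang 76.7
    long axis deg -13.3
board_bar recess [ 527.6 -388. ] size [ 43.4 129.9] ang 76.65
    long axis deg -13.4
strip [614.5 -93.3] size [99.3 13.6] ang 17.65
    long axis deg 17.6
bar [ 349.5 -292.4] size [114.4  31.5] ang 1.79
    long axis deg 1.8
lug [453.1  -1.1] size [49. 89.] ang 79.68
    long axis deg -10.3
chan_up [357.1 289.1] size [88.5 55. ] ang 11.2
    long axis deg 11.2
sl [419.3 167.4] [59.4 64.5]
ss [ 436.1 -149.3] [37.3 42.8]
```

View pics/mask.png

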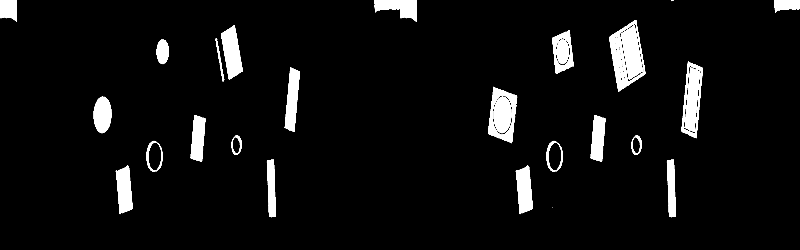

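```bash
cat > go.py <<'E'
import sys
from h import *
from scipy.spatial.transform import Rotation as R
def go(x,y,z,yawdeg=None):
    s=read_state();Rt=R.from_euler('xyz',s['tool_rot']).as_matrix();yaw=np.degrees(s['tool_rot'][2])
    sh=(np.array([x,y,z])-s['eef_pos'])@Rt
    t=0 if yawdeg is None else (yaw-yawdeg+90)%180-90
    print('clk',round(s['clock'],2),'at',s['eef_pos'].round(1),'yaw',round(yaw,1),'w',round(s['width'],1),'q7',s['qpos'][6].round(2),'F',s['force'].round(1))
    print('shift',sh.round(1),'turn',round(t,1),'rows>=',round(max(np.linalg.norm(sh)/41.7,abs(t)/7.16),1))
if __name__=='__main__': go(*map(float,sys.argv[1:]))
E
python3 go.py 419.3 169 330
```

```text
clk 0.15 at [249.9 599.8 404. ] yaw 157.4 w 85.2 q7 -0.02 F [-0.1  1.1  0.5]
shift [-322.1 -332.4   74.5] turn 0 rows>= 11.2
```

```bash
python3 -m jog '[-322,-332,75,0,85,-322,-332,75,0,85,-322,-332,75,0,85,-322,-332,75,0,85,-322,-332,75,0,85,-322,-332,75,0,85,-322,-332,75,0,85,-322,-332,75,0,85,-322,-332,75,0,85,-322,-332,75,0,85,-322,-332,75,0,85,-322,-332,75,0,85,-322,-332,75,0,85,-322,-332,75,0,85,-322,-332,75,0,85]'
cat > wr.py <<'E'
import sys
from h import *
n=sys.argv[1];im,d=get_image('wrist');cv2.imwrite(f'pics/{n}.png',im);np.save(f'pics/{n}.npy',d)
import json;p=camera_params('wrist');np.savez(f'pics/{n}.npz',K=p['K'],T=p['T'])
s=read_state();print(s['clock'],s['eef_pos'].round(1),s['width'].round(1))
E
python3 wr.py w1
```

```text
clock: 1.4
eef_pos: [419.2, 171.2, 329.8]
tool_rot: [3.141, -0.0, 2.749]
force: [-0.3, 0.7, -0.0]
width: 84.8Traceback (most recent call last):
  File "wr.py", line 5, in <module>
    s=read_state();print(s['clock'],s['eef_pos'].round(1),s['width'].round(1))
                                                          ^^^^^^^^^^^^^^^^
AttributeError: 'float' object has no attribute 'round'
```

View pics/w1.png

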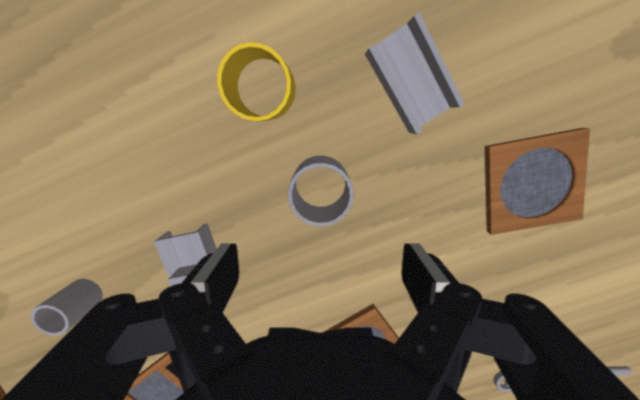

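The wrist view shows the bright sleeve's rim centred near (321,194), the yellow look-alike at (256,82), and board_large's recess at (537,182). I'll turn these into positions.

```bash
sed -i "s/s\['width'\].round(1)/round(s['width'],1)/" wr.py
cat > crop.py <<'E'
import sys,cv2
n,x0,y0,x1,y1,f,o=sys.argv[1:];x0,y0,x1,y1=map(int,(x0,y0,x1,y1))
im=cv2.imread(f'pics/{n}.png')[y0:y1,x0:x1];cv2.imwrite(f'pics/{o}.png',cv2.resize(im,None,fx=float(f),fy=float(f),interpolation=2))
E
cat > px.py <<'E'
# px.py name z u v [z u v ...]
import sys
from h import *
n=sys.argv[1];p=np.load(f'pics/{n}.npz');a=list(map(float,sys.argv[2:]))
for i in range(0,len(a),3): print(a[i:i+3],onplane(a[i+1],a[i+2],a[i],p).round(1))
E
python3 crop.py w1 270 130 600 250 2.4 w1c; python3 go.py 419 169 184
```

```text
clk 1.45 at [419.1 171.5 329.9] yaw 157.6 w 84.6 q7 0.74 F [ 0.8  0.1 -0.2]
shift [ -0.9  -2.5 145.9] turn 0 rows>= 3.5
```

View pics/w1c.png

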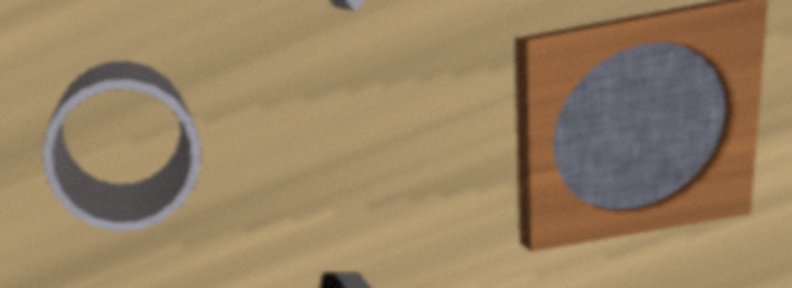

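```bash
python3 px.py w1 50 320.9 194.2 50 288.5 194.2 50 353.7 194.2 10 537.1 182.5 10 485.4 145.8 10 489 232 10 583 218
```

```text
[50.0, 320.9, 194.2] [418.3 173.   50. ]
[50.0, 288.5, 194.2] [406.8 145.1  50. ]
[50.0, 353.7, 194.2] [429.9 201.2  50. ]
[10.0, 537.1, 182.5] [504.8 386.7  10. ]
[10.0, 485.4, 145.8] [445.5 344.5  10. ]
[10.0, 489.0, 232.0] [541.8 326.6  10. ]
[10.0, 583.0, 218.0] [564.9 426.5  10. ]
```

```bash
python3 -m jog '[0,0,40,0,85,0,0,80,0,85,0,0,115,0,85,0,0,140,0,85,0,0,146,0,85,0,0,146,0,85,0,0,146,0,0,0,0,146,0,0,0,0,146,0,0,0,0,146,0,0,0,0,146,0,0,0,0,146,0,0]'
python3 wr.py w2; python3 go.py 505 385 260
```

```text
clock: 2.45
eef_pos: [419.3, 170.4, 183.7]
tool_rot: [-3.142, 0.0, 2.748]
force: [0.1, 0.3, -2.9]
width: 61.4
2.5 [419.4 170.3 183.7] 61.0
clk 2.5 at [419.4 170.3 183.7] yaw 157.4 w 61.0 q7 -0.01 F [-0.6  0.1 -2.4]
shift [  3.3 231.2 -76.3] turn 0 rows>= 5.8
```

View pics/w2.png

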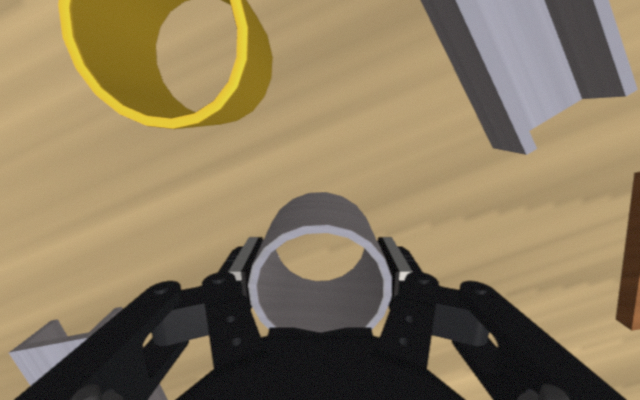

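```bash
python3 -m jog '[0,0,-30,0,0,0,0,-70,0,0,0,35,-76,0,0,0,75,-76,0,0,0,115,-76,0,0,0,155,-76,0,0,0,195,-76,0,0,1,225,-76,0,0,1,231,-76,0,0,1,231,-76,0,0,1,231,-76,0,0]'
python3 wr.py w3; python3 go.py 507 385 260
python3 - <<'E'
from h import *
im,d=get_image('top');cv2.imwrite('pics/t3.png',im);cv2.imwrite('pics/t3c.png',cv2.resize(im[100:300,80:340],None,fx=3,fy=3))
E
```

```text
clock: 3.42
eef_pos: [506.7, 382.5, 258.9]
tool_rot: [-3.139, -0.0, 2.747]
force: [-0.3, -1.4, -2.6]
width: 61.3
3.4667 [506.9 381.6 258.9] 61.2
clk 3.47 at [506.9 381.6 258.9] yaw 157.4 w 61.2 q7 0.04 F [-0.  -0.4 -2.7]
shift [ 1.2  3.2 -1.1] turn 0 rows>= 0.1
```

View pics/w3.png

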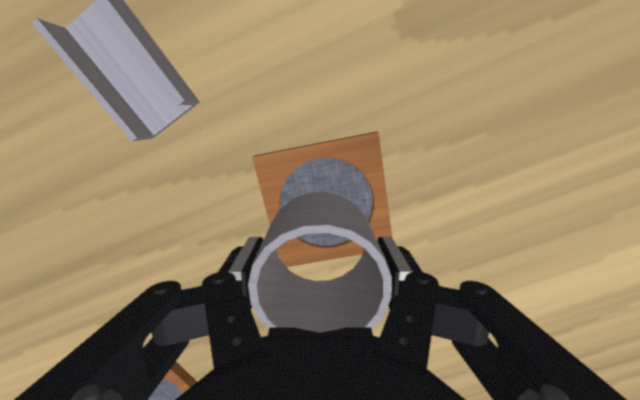

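View pics/t3c.png

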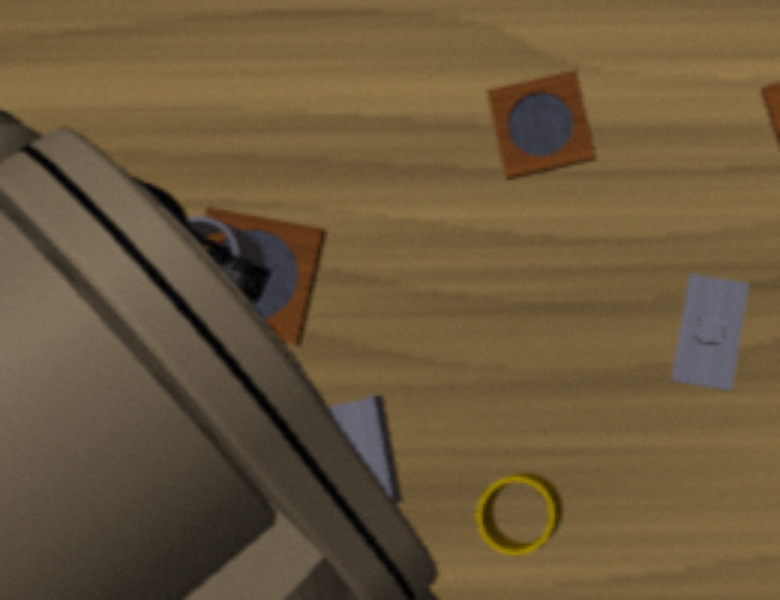

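```bash
python3 px.py w3 10 326.5 202 10 253 156 10 378 132 10 326.5 157 10 326.5 246.5; python3 -c "
from h import *
p=np.load('pics/w3.npz')
# rim at z: TCP 258.9 - 134 -> ~125
for z in (125,):
  for u,v in ((249,283),(391,283),(320,226)): print(onplane(u,v,z,p))"
```

```text
[10.0, 326.5, 202.0] [505.4 386.9  10. ]
[10.0, 253.0, 156.0] [448.4 348.   10. ]
[10.0, 378.0, 132.0] [468.6 444.4  10. ]
[10.0, 326.5, 157.0] [471.2 400.9  10. ]
[10.0, 326.5, 246.5] [542.7 371.7  10. ]
[491.80298401 354.59235912 125.        ]
[514.85537936 410.39414813 125.        ]
[479.27150802 392.56138733 125.        ]
```

```bash
python3 -m jog '[3,4,0,0,0,3,4,30,0,0,3,4,55,0,0,3,4,65,0,0,3,4,68,0,0,3,4,69,0,0,3,4,70,0,0,3,4,71,0,0,3,4,71,0,0]'; python3 go.py 508 385 260
```

```text
clock: 4.27
eef_pos: [506.6, 388.5, 189.8]
tool_rot: [3.14, 0.001, 2.747]
force: [0.2, -0.1, -2.0]
width: 61.0
clk 4.27 at [506.6 388.5 189.8] yaw 157.4 w 61.0 q7 -0.01 F [ 0.2 -0.1 -2. ]
shift [ -2.7  -2.5 -70.2] turn 0 rows>= 1.7
```

```bash
python3 -m jog '[0,-1,1,0,0,0,-1,1.5,0,0,0,-1,1.5,0,0]'; python3 wr.py w4
```

```text
clock: 4.52
eef_pos: [506.1, 387.5, 188.4]
tool_rot: [3.14, 0.001, 2.747]
force: [-0.2, -1.2, 4.6]
width: 61.4
4.5667 [506.1 387.5 188.4] 61.3
```

View pics/w4.png

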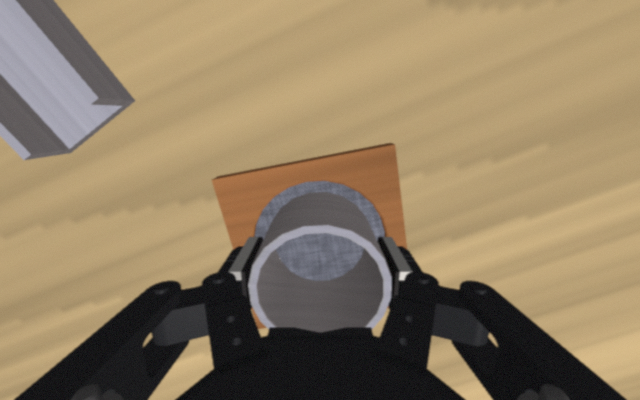

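```bash
python3 -m jog '[0,0,0,0,85,0,0,0,0,85,0,0,0,0,85,0,0,0,0,85,0,0,0,0,85,0,0,-30,0,85,0,0,-70,0,85,0,0,-110,0,85,0,0,-131,0,85,0,0,-131,0,85]'; python3 wr.py w5; python3 go.py 436 -151 320
```

```text
clock: 5.4
eef_pos: [506.9, 388.9, 324.0]
tool_rot: [3.132, 0.004, 2.747]
force: [0.5, 0.9, 0.2]
width: 84.9
5.45 [506.4 388.  321.2] 84.9
clk 5.45 at [506.4 388.  321.2] yaw 157.4 w 84.9 q7 0.08 F [-0.1 -0.1 -0.2]
shift [-142.5 -524.6   -1.2] turn 0 rows>= 13.0
```

View pics/w5.png

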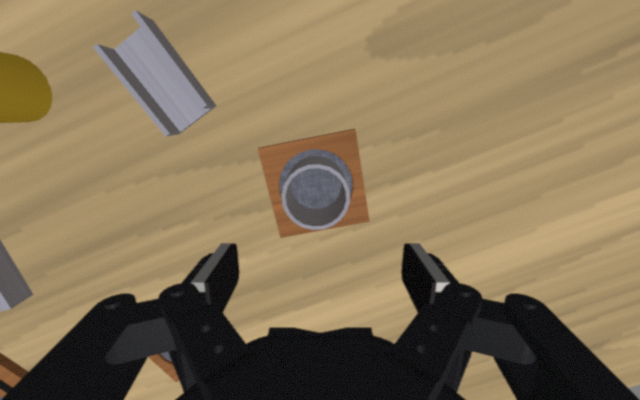

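The large sleeve stands inside the round recess (rim near 316,197), with lining visible around its foot. Next is the small sleeve.

```bash
python3 -m jog '[-142,-525,-1,0,85,-142,-525,-1,0,85,-142,-525,-1,0,85,-142,-525,-1,0,85,-142,-525,-1,0,85,-142,-525,-1,0,85,-142,-525,-1,0,85,-142,-525,-1,0,85,-142,-525,-1,0,85,-142,-525,-1,0,85,-142,-525,-1,0,85,-142,-525,-1,0,85,-142,-525,-1,0,85,-142,-525,-1,0,85,-142,-525,-1,0,85,-142,-525,-1,0,85,-142,-525,-1,0,85]'; python3 wr.py w6; python3 go.py 436 -151 189
```

```text
clock: 6.87
eef_pos: [435.1, -150.4, 318.8]
tool_rot: [3.141, -0.001, 2.749]
force: [0.7, 0.7, 0.6]
width: 85.2
6.9167 [ 435.2 -150.2  318.9] 85.1
clk 6.92 at [ 435.2 -150.2  318.9] yaw 157.6 w 85.1 q7 0.9 F [ 0.3  0.9 -0.3]
shift [ -1.1  -0.6 129.9] turn 0 rows>= 3.1
```

View pics/w6.png

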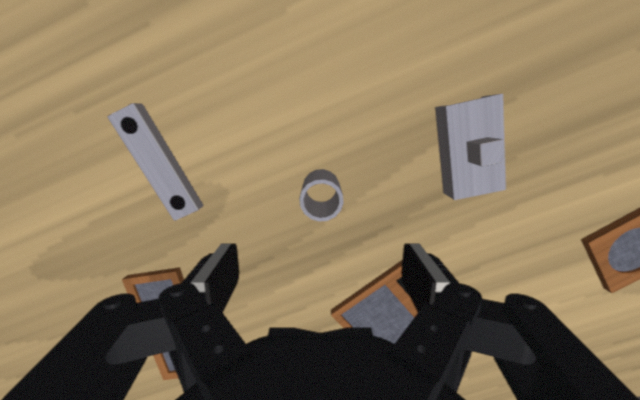

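```bash
python3 px.py w6 50 321.5 200; python3 go.py 435.5 -150 189
```

```text
[50.0, 321.5, 200.0] [ 436.6 -149.2   50. ]
clk 6.92 at [ 435.2 -150.2  318.9] yaw 157.6 w 85.1 q7 0.9 F [ 0.3  0.9 -0.3]
shift [ -0.3   0.2 129.9] turn 0 rows>= 3.1
```

```bash
python3 -m jog '[-1,1,40,0,85,-1,1,80,0,85,-1,1,110,0,85,-1,1,126,0,85,-1,1,130,0,85,-1,1,130,0,60,-1,1,130,0,0,-1,1,130,0,0,-1,1,130,0,0,-1,1,130,0,0,-1,1,130,0,0,-1,1,130,0,0,-1,1,130,0,0,-1,1,130,0,0,-1,1,130,0,0]';  python3 go.py 634.5 141.2 265
```

```text
clock: 8.17
eef_pos: [436.9, -151.4, 190.8]
tool_rot: [3.141, 0.003, 2.747]
force: [-0.2, 1.7, 7.3]
width: 38.5
clk 8.17 at [ 436.9 -151.4  190.8] yaw 157.4 w 38.5 q7 0.65 F [-0.2  1.7  7.3]
shift [-70.2 346.1 -73.6] turn 0 rows>= 8.7
```

```bash
python3 -m jog '[0,0,-30,0,0,0,0,-60,0,0,0,0,-75,0,0,-70,346,-75,0,0,-70,346,-75,0,0,-70,346,-75,0,0,-70,346,-75,0,0,-70,346,-75,0,0,-70,346,-75,0,0,-70,346,-75,0,0,-70,346,-75,0,0,-70,346,-75,0,0,-70,346,-75,0,0,-70,346,-75,0,0,-70,346,-75,0,0,-70,346,-75,0,0,-70,346,-75,0,0]'; python3 wr.py w7; python3 go.py 634.5 141.2 265
```

```text
clock: 9.58
eef_pos: [633.7, 139.0, 264.3]
tool_rot: [-3.14, 0.0, 2.745]
force: [-0.3, 0.3, -1.6]
width: 38.6
9.6333 [633.8 139.3 264.4] 38.3
clk 9.63 at [633.8 139.3 264.4] yaw 157.3 w 38.3 q7 0.46 F [ 0.3 -1.1 -1.7]
shift [ 0.1  2.  -0.6] turn 0 rows>= 0.1
```

View pics/w7.png

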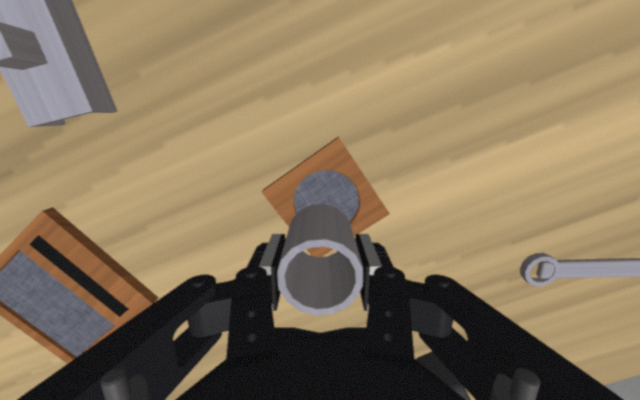

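```bash
python3 px.py w7 10 326 201 10 263 190 10 389 212 123.6 278 277 123.6 363 277 123.6 320.5 239.5
python3 - <<'E'
from h import *
a,b=[onplane(u,v,10,np.load('pics/w7.npz')) for u,v in((263,190),(389,212))];print((a+b)/2,np.linalg.norm(a-b))
E
```

```text
[10.0, 326.0, 201.0] [633.3 144.7  10. ]
[10.0, 263.0, 190.0] [604.2 100.   10. ]
[10.0, 389.0, 212.0] [663.  190.4  10. ]
[123.6, 278.0, 277.0] [624.4 122.6 123.6]
[123.6, 363.0, 277.0] [639.2 157.9 123.6]
[123.6, 320.5, 239.5] [614.8 147.4 123.6]
[633.59801615 145.18365011  10.        ] 107.80110591022668
```

```bash
python3 -m jog '[1,4,10,0,0,1,4,40,0,0,1,4,58,0,0,1,4,64,0,0,1,4,67,0,0,1,4,68,0,0,1,4,69,0,0,1,4,69,0,0,1,4,69,0,0]'; python3 wr.py w8; python3 go.py 0 0 0
```

```text
clock: 10.38
eef_pos: [635.0, 145.4, 195.9]
tool_rot: [3.14, 0.001, 2.747]
force: [0.4, -0.1, 0.9]
width: 38.3
10.4333 [635.  145.3 195.9] 38.2
clk 10.43 at [635.  145.3 195.9] yaw 157.4 w 38.2 q7 0.41 F [-0.9 -0.2  0.5]
shift [ 530.5 -378.7  194.8] turn 0 rows>= 16.3
```

View pics/w8.png

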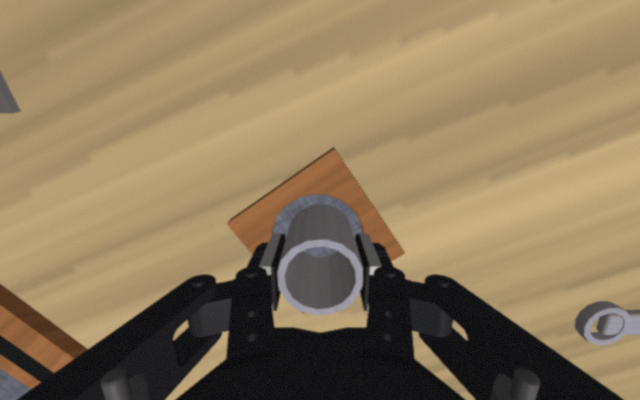

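```bash
python3 -m jog '[0,0,1,0,0,0,0,1,0,0,0,0,1,0,70,0,0,1,0,70,0,0,1,0,70,0,0,1,0,85,0,0,-10,0,85,0,0,-40,0,85,0,0,-80,0,85,0,0,-115,0,85,0,0,-125,0,85,0,0,-125,0,85,0,0,-125,0,85]'; python3 wr.py w9; python3 go.py 349.5 -293 310 -90
```

```text
clock: 11.52
eef_pos: [634.5, 144.9, 320.9]
tool_rot: [3.141, 0.001, 2.747]
force: [-0.1, -0.1, -1.1]
width: 84.9
11.5667 [634.2 144.6 319.5] 84.7
clk 11.57 at [634.2 144.6 319.5] yaw 157.4 w 84.7 q7 0.5 F [-0.3  0.1 -0.5]
shift [  94.3 -513.4   10.3] turn 67.4 rows>= 12.5
```

View pics/w9.png

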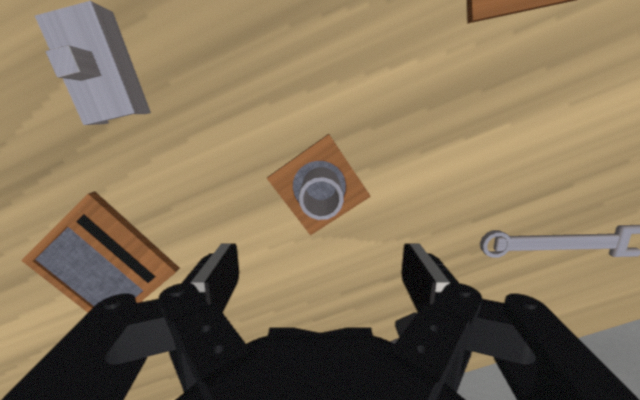

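```bash
python3 go.py 349.5 -293 310 181.8
```

```text
clk 11.57 at [634.2 144.6 319.5] yaw 157.4 w 84.7 q7 0.5 F [-0.3  0.1 -0.5]
shift [  94.3 -513.4   10.3] turn -24.4 rows>= 12.5
```

```bash
python3 -m jog '[94,-513,10,-24.4,85,94,-513,10,-24.4,85,94,-513,10,-24.4,85,94,-513,10,-24.4,85,94,-513,10,-24.4,85,94,-513,10,-24.4,85,94,-513,10,-24.4,85,94,-513,10,-24.4,85,94,-513,10,-24.4,85,94,-513,10,-24.4,85,94,-513,10,-24.4,85,94,-513,10,-24.4,85,94,-513,10,-24.4,85,94,-513,10,-24.4,85,94,-513,10,-24.4,85,94,-513,10,-24.4,85,94,-513,10,-24.4,85]'; python3 wr.py w10; python3 go.py 349.5 -293 310 181.8
```

```text
clock: 12.98
eef_pos: [351.2, -291.0, 309.8]
tool_rot: [3.14, 0.0, -3.108]
force: [-0.1, 1.2, -0.4]
width: 84.7
13.0333 [ 351.3 -291.   310. ] 85.0
clk 13.03 at [ 351.3 -291.   310. ] yaw -178.0 w 85.0 q7 1.54 F [ 1.  -0.  -0.1]
shift [ 1.9 -2.  -0. ] turn 0.2 rows>= 0.1
```

View pics/w10.png

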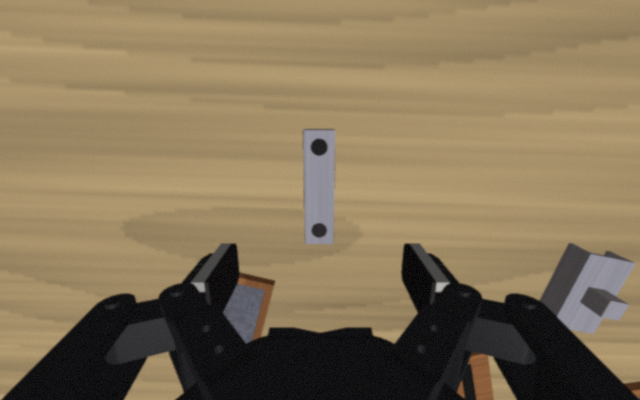

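The bar is vertical in the picture, with its holes at (319,147) and (319,230), so the yaw is right.

```bash
python3 px.py w10 16 319 147 16 319 230 16 319 129 16 319 244; python3 go.py 351.3 -291.5 178
```

```text
[16.0, 319.0, 147.0] [ 308.2 -293.    16. ]
[16.0, 319.0, 230.0] [ 392.1 -290.2   16. ]
[16.0, 319.0, 129.0] [ 291.8 -293.5   16. ]
[16.0, 319.0, 244.0] [ 407.8 -289.7   16. ]
clk 13.03 at [ 351.3 -291.   310. ] yaw -178.0 w 85.0 q7 1.54 F [ 1.  -0.  -0.1]
shift [ 1.00e-01 -7.00e-01  1.32e+02] turn 0 rows>= 3.2
```

```bash
python3 -m jog '[1,0,40,0,85,1,0,80,0,85,1,0,110,0,85,1,0,125,0,85,1,0,129,0,85,1,0,131,0,85,1,0,131,0,60,1,0,131,0,0,1,0,131,0,0,1,0,131,0,0,1,0,131,0,0,1,0,131,0,0,1,0,131,0,0,1,0,131,0,0,1,0,131,0,0]';  python3 wr.py w11; python3 go.py 527.6 -387.8 220 166.7
```

```text
clock: 14.28
eef_pos: [349.6, -292.4, 180.3]
tool_rot: [-3.14, 0.001, -3.111]
force: [-0.6, 0.6, 9.6]
width: 28.2
14.3333 [ 349.6 -292.4  180.3] 28.1
clk 14.33 at [ 349.6 -292.4  180.3] yaw -178.2 w 28.1 q7 1.23 F [-0.7  0.9  8.8]
shift [-175.  -100.9  -39.3] turn 15.1 rows>= 4.9
```

View pics/w11.png

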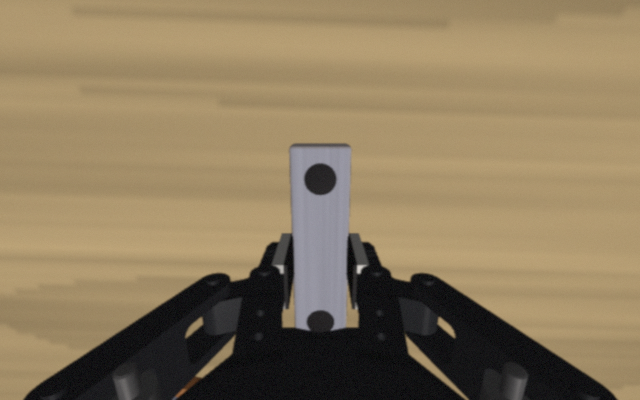

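```bash
python3 -m jog '[0,0,-25,0,0,0,0,-60,0,0,-175,-101,-60,15,0,-175,-101,-60,15,0,-175,-101,-60,15,0,-175,-101,-60,15,0,-175,-101,-60,15,0,-175,-101,-60,15,0,-175,-101,-60,15,0,-175,-101,-60,15,0,-175,-101,-60,15,0]'; python3 wr.py w12; python3 go.py 527.6 -387.8 240 166.7
```

```text
clock: 15.25
eef_pos: [525.9, -387.4, 238.6]
tool_rot: [3.141, -0.003, 2.911]
force: [0.2, 0.4, -3.7]
width: 28.0
15.3 [ 526.1 -387.5  238.9] 28.0
clk 15.3 at [ 526.1 -387.5  238.9] yaw 166.8 w 28.0 q7 1.4 F [ 1.6 -0.4 -3.8]
shift [-1.5  0.  -1.1] turn 0.1 rows>= 0.0
```

View pics/w12.png

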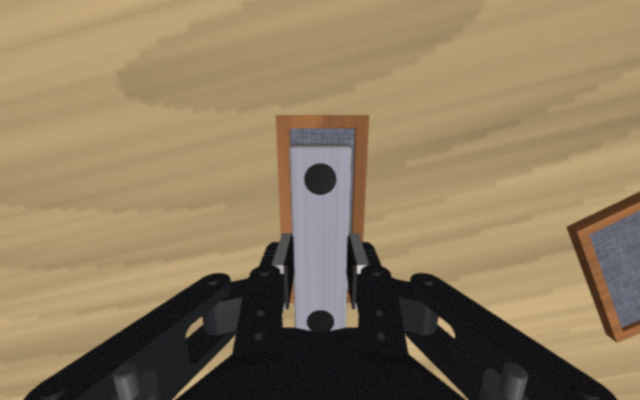

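Run:
```python
from h import *
p=np.load('pics/w12.npz')
a=np.radians(166.8);ux=np.array([np.cos(a),np.sin(a)]);uy=np.array([np.sin(a),-np.cos(a)])
t=np.array([526.1,-387.5])
for z,u,v,n in [(10,276,115,'board'),(10,369,115,'board'),(10,290,128,'rec'),(10,356,128,'rec'),(74.5,290,146,'bar'),(74.5,351,146,'bar')]:
    w=onplane(u,v,z,p)[:2]-t;print(n,(w@ux).round(1),(w@uy).round(1))
```

```text
board 72.6 -30.0
board 72.6 33.5
rec 63.9 -20.7
rec 64.0 25.0
bar 58.4 -14.2
bar 58.4 14.8
```

```bash
python3 -m jog '[-2,1.5,20,0,0,-2,1.5,38,0,0,-2,1.5,48,0,0,-2,1.5,51,0,0,-2,1.5,52.5,0,0,-2,1.5,53.5,0,0,-2,1.5,54.5,0,0,-2,1.5,54.5,0,0,-2,1.5,54.5,0,0]'; python3 wr.py w13; python3 go.py 0 0 0
```

```text
clock: 16.05
eef_pos: [530.2, -387.0, 185.5]
tool_rot: [-3.141, 0.001, 2.911]
force: [0.3, 0.1, -1.7]
width: 28.1
16.1 [ 530.1 -387.   185.5] 28.0
clk 16.1 at [ 530.1 -387.   185.5] yaw 166.8 w 28.0 q7 1.36 F [-1.1 -0.  -0.1]
shift [604.9 255.5 184.6] turn 0 rows>= 16.4
```

View pics/w13.png

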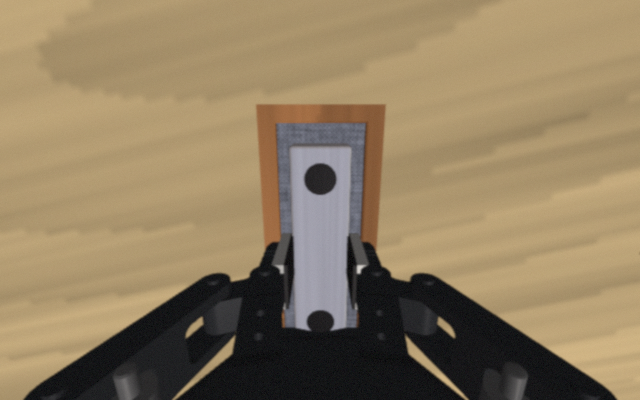

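```bash
python3 -m jog '[0,0,1,0,0,0,0,1,0,0,0,0,1,0,50,0,0,1,0,50,0,0,0,0,50,0,0,-10,0,60,0,0,-40,0,85,0,0,-80,0,85,0,0,-115,0,85,0,0,-125,0,85,0,0,-125,0,85,0,0,-125,0,85]'; python3 wr.py w14; python3 go.py 356.6 291.6 310 191.2
```

```text
clock: 17.1
eef_pos: [529.7, -386.9, 310.4]
tool_rot: [-3.141, 0.001, 2.911]
force: [0.3, 0.4, -0.6]
width: 85.0
17.15 [ 529.2 -386.8  309. ] 85.0
clk 17.15 at [ 529.2 -386.8  309. ] yaw 166.8 w 85.0 q7 1.45 F [-0.8  0.7 -0.4]
shift [ 3.233e+02  6.209e+02 -5.000e-01] turn -24.4 rows>= 16.8
```

View pics/w14.png

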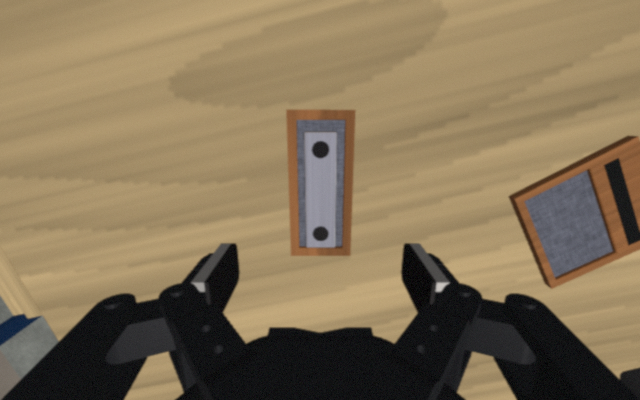

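```bash
python3 crop.py w14 270 95 370 270 3.4 w14c
python3 - <<'E'
from h import *
p=np.load('pics/w14.npz')
a=np.radians(166.8);ux=np.array([np.cos(a),np.sin(a)]);uy=np.array([np.sin(a),-np.cos(a)])
t=np.array([529.2,-386.8])
for z,u,v,n in [(10,288,110,'board'),(10,355,110,'board'),(10,292,255,'board'),(10,351,255,'b'),(21,304,132,'bar'),(21,337,132,'bar'),(21,306,248,'bar'),(21,336,248,'bar')]:
    w=onplane(u,v,z,p)[:2]-t;print(n,(w@ux).round(1),(w@uy).round(1))
im,d=get_image('top');cv2.imwrite('pics/t15.png',im)
d=np.load('pics/w14.npy');P=cloud(d,p)
for v in (140,165,190,215,240): print(v,P[v-2:v+3,308:333,2].mean().round(1),end=' ')
print(P[130:245,298:301,2].mean(),P[130:245,341:344,2].mean(), P[130:245,270:280,2].mean())
E
```

```text
board 76.7 -29.5
board 76.7 32.1
board -71.4 -30.1
b -71.4 33.0
bar 57.6 -14.5
bar 57.6 15.2
bar -57.6 -14.3
bar -57.6 16.2
140 21.9 165 19.9 190 19.8 215 19.6 240 19.6 4.343319853241715 5.97714638394067 -0.09870204645375022
```

View pics/w14c.png

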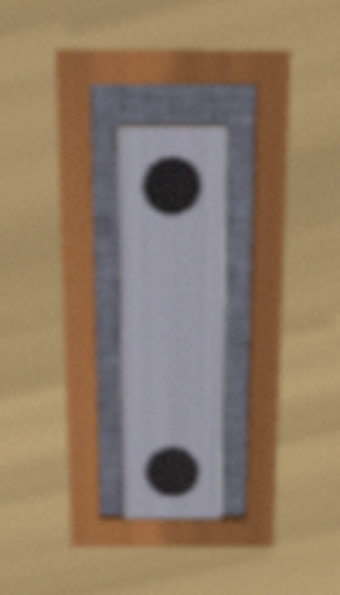

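```bash
python3 -m jog '[323,621,-1,-24.4,85,323,621,-1,-24.4,85,323,621,-1,-24.4,85,323,621,-1,-24.4,85,323,621,-1,-24.4,85,323,621,-1,-24.4,85,323,621,-1,-24.4,85,323,621,-1,-24.4,85,323,621,-1,-24.4,85,323,621,-1,-24.4,85,323,621,-1,-24.4,85,323,621,-1,-24.4,85,323,621,-1,-24.4,85,323,621,-1,-24.4,85,323,621,-1,-24.4,85,323,621,-1,-24.4,85,323,621,-1,-24.4,85,323,621,-1,-24.4,85,323,621,-1,-24.4,85,323,621,-1,-24.4,85]'; python3 wr.py w15; python3 go.py 356.6 291.6 310 191.2
```

```text
clock: 18.87
eef_pos: [357.1, 290.6, 309.5]
tool_rot: [-3.139, -0.003, -2.946]
force: [-0.6, -0.5, -0.2]
width: 84.9
18.9167 [357.5 290.  309.7] 84.8
clk 18.92 at [357.5 290.  309.7] yaw -168.9 w 84.8 q7 0.36 F [-0.   0.1 -0.8]
shift [ 0.6  1.7 -0.3] turn -0.1 rows>= 0.0
```

View pics/w15.png

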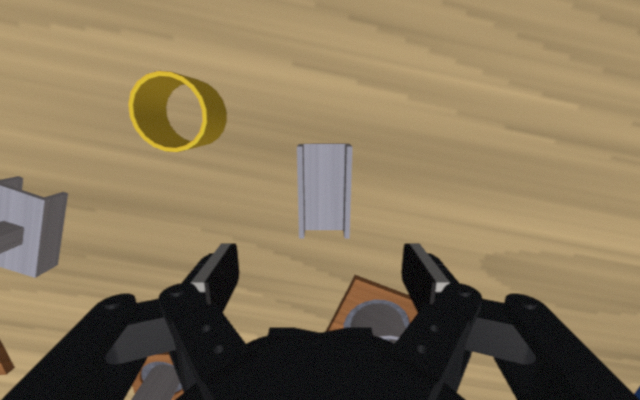

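```bash
cat > rel.py <<'E'
# rel.py name tx ty yawdeg  z u v ... -> coordinates in tool axes relative to t
import sys
from h import *
n=sys.argv[1];tx,ty,y=map(float,sys.argv[2:5]);a=np.radians(y);b=list(map(float,sys.argv[5:]))
p=np.load(f'pics/{n}.npz');ux=np.array([np.cos(a),np.sin(a)]);uy=np.array([np.sin(a),-np.cos(a)])
for i in range(0,len(b),3):
    w=onplane(b[i+1],b[i+2],b[i],p)[:2]-[tx,ty];print(b[i:i+3],(w@ux).round(1),(w@uy).round(1))
E
python3 rel.py w15 357.5 290 -168.9 26 297 144 26 352 144 26 299.5 237 26 350 237
```

```text
[26.0, 297.0, 144.0] 47.6 -21.2
[26.0, 352.0, 144.0] 47.6 28.2
[26.0, 299.5, 237.0] -43.2 -20.8
[26.0, 350.0, 237.0] -43.1 29.1
```

```bash
python3 -m jog '[2,3,30,0,85,2,3,70,0,85,2,3,105,0,85,2,3,123,0,85,2,3,129,0,85,2,3,131,0,85,2,3,131,0,60,2,3,131,0,0,2,3,131,0,0,2,3,131,0,0,2,3,131,0,0,2,3,131,0,0,2,3,131,0,0,2,3,131,0,0]';  python3 wr.py w16; python3 go.py 629.5 -143.2 240 197.4
```

```text
clock: 20.08
eef_pos: [355.4, 294.0, 181.2]
tool_rot: [3.141, 0.002, -2.947]
force: [-0.3, -0.5, 7.3]
width: 48.2
20.1333 [355.4 294.  181.2] 48.8
clk 20.13 at [355.4 294.  181.2] yaw -168.9 w 48.8 q7 0.06 F [-0.8 -2.1  6.3]
shift [-184.7 -481.9  -58.6] turn -6.3 rows>= 12.5
```

View pics/w16.png

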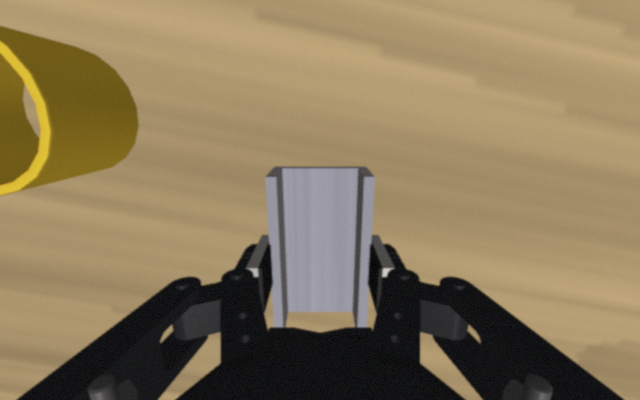

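```bash
python3 -m jog '[0,0,-25,0,0,0,0,-65,0,0,0,0,-80,0,0,-185,-482,-80,-6.3,0,-185,-482,-80,-6.3,0,-185,-482,-80,-6.3,0,-185,-482,-80,-6.3,0,-185,-482,-80,-6.3,0,-185,-482,-80,-6.3,0,-185,-482,-80,-6.3,0,-185,-482,-80,-6.3,0,-185,-482,-80,-6.3,0,-185,-482,-80,-6.3,0,-185,-482,-80,-6.3,0,-185,-482,-80,-6.3,0,-185,-482,-80,-6.3,0,-185,-482,-80,-6.3,0,-185,-482,-60,-6.3,0,-185,-482,-60,-6.3,0,-185,-482,-60,-6.3,0]'; python3 wr.py w17; python3 go.py 629.5 -143.2 240 197.4
```

```text
clock: 21.8
eef_pos: [628.5, -142.7, 239.1]
tool_rot: [3.14, -0.003, -2.836]
force: [0.5, 0.2, -2.6]
width: 48.2
21.85 [ 629.2 -142.4  239.9] 48.7
clk 21.85 at [ 629.2 -142.4  239.9] yaw -162.5 w 48.7 q7 1.42 F [ 0.2  0.7 -3.4]
shift [-0.  -0.9 -0.1] turn 0.1 rows>= 0.0
```

View pics/w17.png

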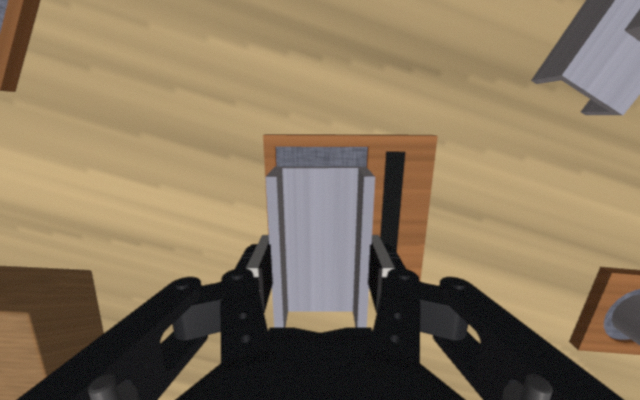

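```bash
python3 rel.py w17 629.2 -142.4 -162.5 10 264 135 10 437 135 10 275 147 10 369 147 10 386 152 10 405 152 84.7 266.5 176 84.7 374 176; python3 crop.py w17 250 120 450 300 3 w17c
```

```text
[10.0, 264.0, 135.0] 58.8 -38.8
[10.0, 437.0, 135.0] 58.9 82.3
[10.0, 275.0, 147.0] 50.5 -31.5
[10.0, 369.0, 147.0] 50.5 35.1
[10.0, 386.0, 152.0] 47.0 47.4
[10.0, 405.0, 152.0] 47.0 60.9
[84.7, 266.5, 176.0] 45.6 -24.0
[84.7, 374.0, 176.0] 45.6 25.0
```

View pics/w17c.png

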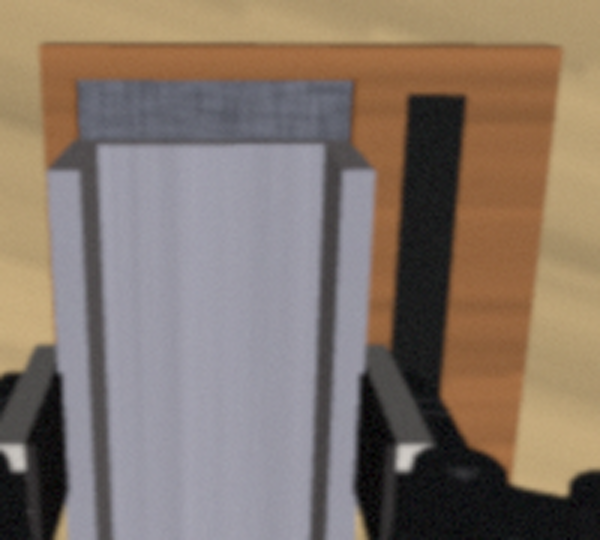

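```bash
python3 -m jog '[-1,1,20,0,0,-1,1,38,0,0,-1,1,45,0,0,-1,1,45,0,0,-1,1,45,0,0]'; python3 wr.py w18; python3 go.py 629.5 -143.2 186 197.4
```

```text
clock: 22.27
eef_pos: [630.6, -141.2, 195.4]
tool_rot: [3.142, 0.0, -2.836]
force: [-0.4, -0.2, -3.9]
width: 48.2
22.3167 [ 631.  -141.3  195.9] 48.5
clk 22.32 at [ 631.  -141.3  195.9] yaw -162.5 w 48.5 q7 1.39 F [ 0.4  0.7 -3.4]
shift [ 2.  -1.4  9.9] turn 0.1 rows>= 0.2
```

View pics/w18.png

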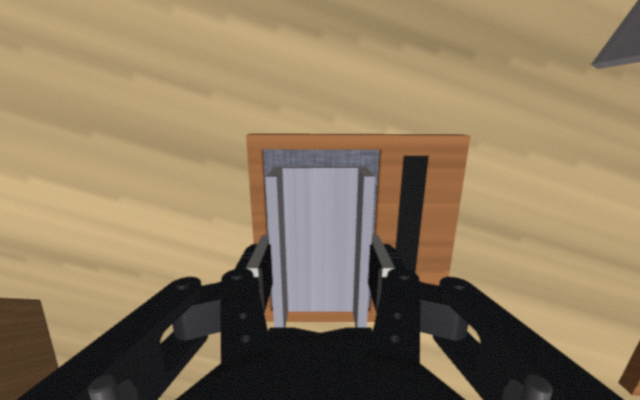

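```bash
python3 rel.py w18 631 -141.3 -162.5 10 247 134 10 469 135 10 264 150 10 380 150 10 402 155 10 429 155 40.7 266.5 176 40.7 374 176
```

```text
[10.0, 247.0, 134.0] 61.8 -39.5
[10.0, 469.0, 135.0] 61.3 81.3
[10.0, 264.0, 150.0] 53.2 -30.8
[10.0, 380.0, 150.0] 53.2 33.4
[10.0, 402.0, 155.0] 50.5 45.8
[10.0, 429.0, 155.0] 50.5 60.8
[40.7, 266.5, 176.0] 45.2 -24.1
[40.7, 374.0, 176.0] 45.2 24.8
```

```bash
python3 -m jog '[0,0.5,5,0,0,0,0.5,8,0,0,0,0.5,9,0,0,0,0.5,10,0,0,0,0.5,10,0,0,0,0.5,10,0,0]'; python3 wr.py w19;python3 go.py 629.5 -143.2 186 197.4
```

```text
clock: 22.82
eef_pos: [630.5, -141.0, 186.4]
tool_rot: [-3.141, 0.0, -2.837]
force: [-3.0, -1.0, 6.6]
width: 48.6
22.8667 [ 630.5 -141.   186.4] 48.6
clk 22.87 at [ 630.5 -141.   186.4] yaw -162.5 w 48.6 q7 1.38 F [-2.7 -0.3  7.4]
shift [ 1.6 -1.8  0.4] turn 0.1 rows>= 0.1
```

```bash
python3 -m jog '[0,0,0,0,65,0,0,0,0,65,0,0,0,0,65,0,0,0,0,65,0,0,-10,0,70,0,0,-40,0,85,0,0,-80,0,85,0,0,-115,0,85,0,0,-125,0,85,0,0,-125,0,85,0,0,-125,0,85]'; python3 wr.py w20; python3 go.py 453 -1 320 169.7
```

```text
clock: 23.78
eef_pos: [630.2, -141.3, 310.3]
tool_rot: [-3.141, 0.001, -2.837]
force: [-0.1, -0.0, -0.7]
width: 84.9
23.8333 [ 629.8 -141.5  309. ] 85.2
clk 23.83 at [ 629.8 -141.5  309. ] yaw -162.5 w 85.2 q7 1.48 F [-0.1  0.4 -0.7]
shift [126.5 187.  -10.8] turn 27.8 rows>= 5.4
```

View pics/w20.png

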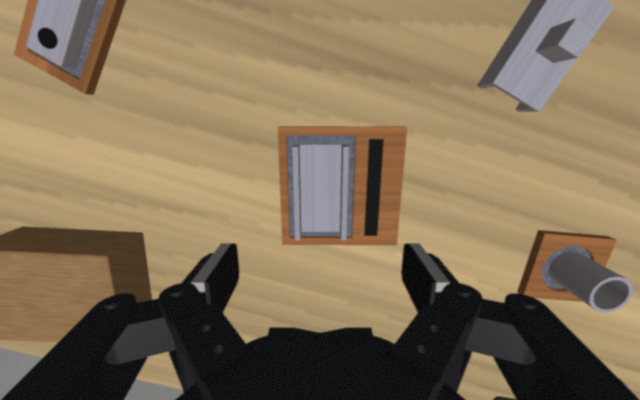

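```bash
python3 rel.py w20 629.8 -141.5 -162.5 10 279 127 10 406 127 10 284 245 10 396 245 10 288 137 10 356 137 31 293 146 31 350 146 31 295 239 31 348 239;  python3 -m jog '[126,187,-11,28,85,126,187,-11,28,85,126,187,-11,28,85,126,187,-11,28,85,126,187,-11,28,85,126,187,-11,28,85,126,187,-11,28,85,126,187,-11,28,85,126,187,-11,28,85,126,187,-11,28,85]'; python3 wr.py w21; python3 go.py 453 -1 203 169.7
```

```text
[10.0, 279.0, 127.0] 61.6 -38.0
[10.0, 406.0, 127.0] 61.6 80.7
[10.0, 284.0, 245.0] -59.5 -37.8
[10.0, 396.0, 245.0] -59.5 80.6
[10.0, 288.0, 137.0] 52.4 -29.9
[10.0, 356.0, 137.0] 52.4 34.3
[31.0, 293.0, 146.0] 46.2 -23.4
[31.0, 350.0, 146.0] 46.2 26.6
[31.0, 295.0, 239.0] -42.8 -23.9
[31.0, 348.0, 239.0] -42.8 27.4
clock: 24.67
eef_pos: [454.8, -1.5, 320.0]
tool_rot: [3.141, -0.001, 2.956]
force: [1.2, -1.3, -0.2]
width: 84.7
24.7167 [454.7  -1.5 320.1] 84.7
clk 24.72 at [454.7  -1.5 320.1] yaw 169.4 w 84.7 q7 0.71 F [ 1.2 -0.2  0.1]
shift [1.700e+00 1.000e-01 1.171e+02] turn -0.3 rows>= 2.8
```

View pics/w21.png

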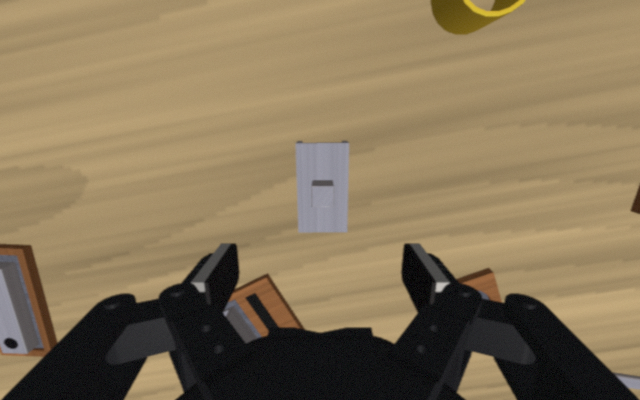

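```bash
python3 crop.py w21 280 130 370 245 5 w21c;  python3 rel.py w21 454.7 -1.5 169.4 26 296 143 26 349 142.5 26 299 233 26 348 233
```

```text
[26.0, 296.0, 143.0] 47.0 -22.3
[26.0, 349.0, 142.5] 47.4 27.1
[26.0, 299.0, 233.0] -44.0 -21.5
[26.0, 348.0, 233.0] -44.0 28.8
```

View pics/w21c.png

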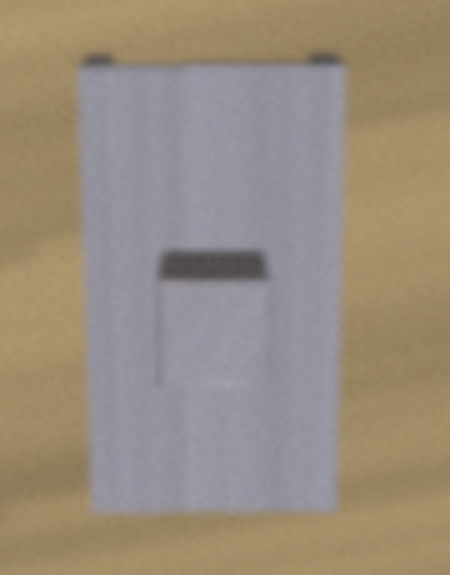

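```bash
python3 -m jog '[1.5,3,30,-0.5,85,1.5,3,65,-0.5,85,1.5,3,95,-0.5,85,1.5,3,110,-0.5,85,1.5,3,116,-0.5,85,1.5,3,117,-0.5,85,1.5,3,117,-0.5,60,1.5,3,117,-0.5,40,1.5,3,117,-0.5,0,1.5,3,117,-0.5,0,1.5,3,117,-0.5,0,1.5,3,117,-0.5,0,1.5,3,117,-0.5,0,1.5,3,117,-0.5,0,1.5,3,117,-0.5,0,1.5,3,117,-0.5,0]';  python3 wr.py w22; python3 go.py 453 -1 260 169.7
```

```text
clock: 26.05
eef_pos: [453.2, 2.3, 204.5]
tool_rot: [-3.141, 0.001, 2.966]
force: [-1.1, -1.2, 6.7]
width: 18.8
26.1 [453.2   2.3 204.5] 18.8
clk 26.1 at [453.2   2.3 204.5] yaw 169.9 w 18.8 q7 0.46 F [-0.2 -1.4  6.6]
shift [ -0.5  -3.3 -55.5] turn 0.2 rows>= 1.3
```

View pics/w22.png

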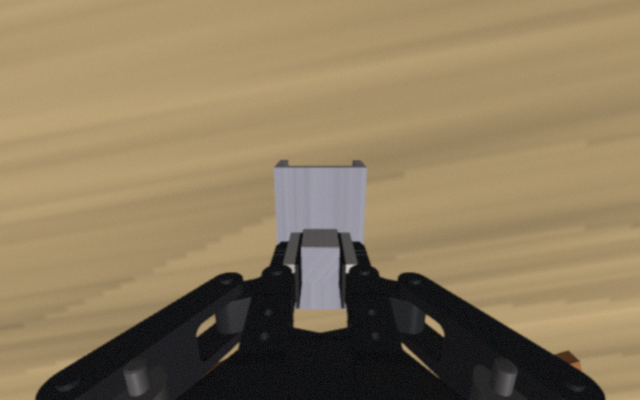

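```bash
python3 rel.py w22 453.2 2.3 169.9 26 274 167 26 366 167; python3 go.py 621.8 -116.5 285 197.4
```

```text
[26.0, 274.0, 167.0] 45.1 -24.8
[26.0, 366.0, 167.0] 45.2 24.5
clk 26.1 at [453.2   2.3 204.5] yaw 169.9 w 18.8 q7 0.46 F [-0.2 -1.4  6.6]
shift [-186.9  -87.6  -80.2] turn -27.5 rows>= 5.3
```

Held centrally. Lift, carry over, turn parallel.

```bash
python3 -m jog '[0,0,-25,0,0,0,0,-60,0,0,0,0,-80,0,0,-187,-88,-80,-27.5,0,-187,-88,-80,-27.5,0,-187,-88,-80,-27.5,0,-187,-88,-80,-27.5,0,-187,-88,-80,-27.5,0,-187,-88,-80,-27.5,0,-187,-88,-80,-27.5,0,-187,-88,-80,-27.5,0,-187,-88,-60,-27.5,0,-187,-88,-45,-27.5,0,-187,-88,-45,-27.5,0,-187,-88,-45,-27.5,0,-187,-88,-45,-27.5,0]'; python3 wr.py w23; python3 go.py 621.8 -116.5 240 197.4
```

```text
clock: 27.43
eef_pos: [621.8, -115.9, 249.0]
tool_rot: [3.141, -0.0, -2.836]
force: [0.5, -0.1, -3.1]
width: 18.8
27.4833 [ 622.1 -116.1  249.4] 18.4
clk 27.48 at [ 622.1 -116.1  249.4] yaw -162.5 w 18.4 q7 1.36 F [-0.4 -0.3 -3.3]
shift [ 0.4 -0.3  9.4] turn 0.1 rows>= 0.2
```

View pics/w23.png

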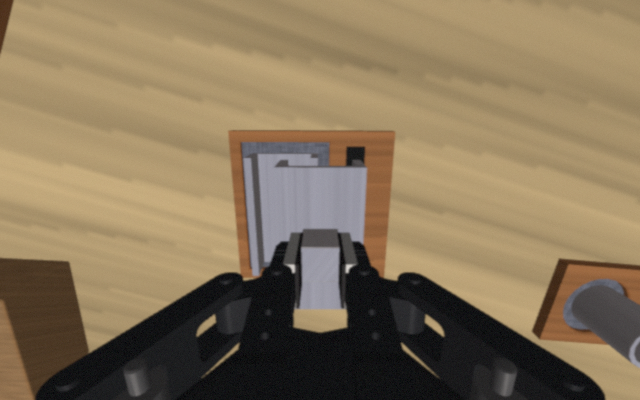

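```bash
python3 crop.py w23 220 120 410 290 4 w23c; python3 rel.py w23 622.1 -116.1 -162.5 10 230 131 10 394 131 10 242 143 10 329 143 31 246 156 31 320 156 70.9 274 167 70.9 366 167 10 347 148 10 365 148
```

```text
[10.0, 230.0, 131.0] 60.5 -65.5
[10.0, 394.0, 131.0] 60.6 54.2
[10.0, 242.0, 143.0] 51.9 -57.4
[10.0, 329.0, 143.0] 51.9 6.9
[31.0, 246.0, 156.0] 45.3 -49.6
[31.0, 320.0, 156.0] 45.3 0.2
[70.9, 274.0, 167.0] 45.2 -24.4
[70.9, 366.0, 167.0] 45.2 24.9
[10.0, 347.0, 148.0] 48.3 20.3
[10.0, 365.0, 148.0] 48.3 33.6
```

View pics/w23c.png

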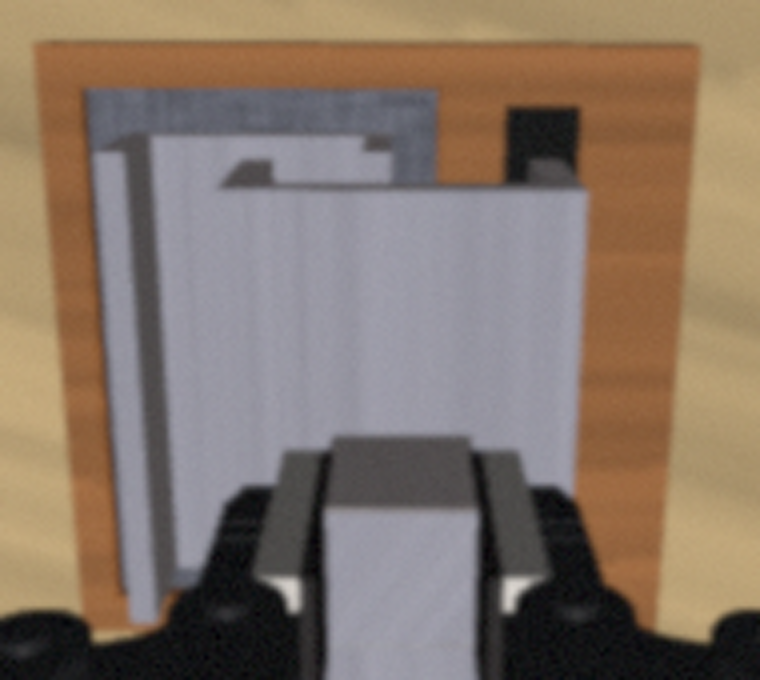

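```bash
python3 -m jog '[0,0,15,0,0,0,0,25,0,0,0,0,30,0,0,0,0,32,0,0,0,0,33,0,0,0,0,34,0,0,0,0,34,0,0,0,0,34,0,0]'; python3 wr.py w24; python3 go.py 621.8 -116.5 214.5 197.4
```

```text
clock: 28.15
eef_pos: [622.1, -116.5, 215.0]
tool_rot: [-3.141, 0.001, -2.836]
force: [0.3, 0.3, -3.9]
width: 18.6
28.2 [ 622.1 -116.5  215. ] 18.8
clk 28.2 at [ 622.1 -116.5  215. ] yaw -162.5 w 18.8 q7 1.33 F [-0.1 -0.8 -4.7]
shift [0.3 0.1 0.5] turn 0.1 rows>= 0.0
```

View pics/w24.png

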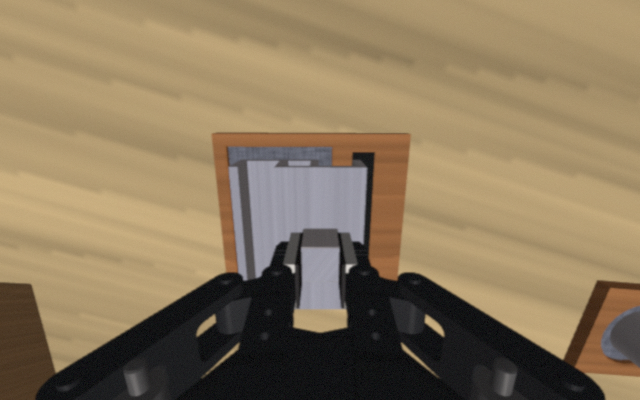

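Not in contact yet (−4 N is the hanging load). I'll lower in small steps.

```bash
python3 -m jog '[0,0,0.5,0,0,0,0,1,0,0,0,0,1,0,0]'; python3 -m jog '[0,0,0.5,0,0,0,0,0.5,0,0]'
```

```text
clock: 28.45
eef_pos: [622.1, -116.6, 214.6]
tool_rot: [-3.141, 0.001, -2.837]
force: [-2.0, -0.4, 2.8]
width: 19.0
clock: 28.62
eef_pos: [622.1, -116.5, 214.6]
tool_rot: [-3.141, 0.001, -2.837]
force: [-2.1, -1.3, 7.0]
width: 18.6
```

```bash
python3 -m jog '[0,0,0,0,50,0,0,0,0,50,0,0,0,0,50,0,0,0,0,60,0,0,-15,0,70,0,0,-50,0,85,0,0,-80,0,85,0,0,-100,0,85,0,0,-100,0,85,0,0,-100,0,85]'; python3 wr.py w25
python3 - <<'E'
from h import *
im,d=get_image('side');cv2.imwrite('pics/s25.png',cv2.resize(im[120:380,250:510],None,fx=2.2,fy=2.2,interpolation=2))
E
```

```text
clock: 29.45
eef_pos: [622.3, -116.4, 315.4]
tool_rot: [-3.14, 0.003, -2.837]
force: [-0.9, -0.2, -0.6]
width: 84.9
29.5 [ 621.7 -116.7  313.8] 85.4
```

View pics/w25.png

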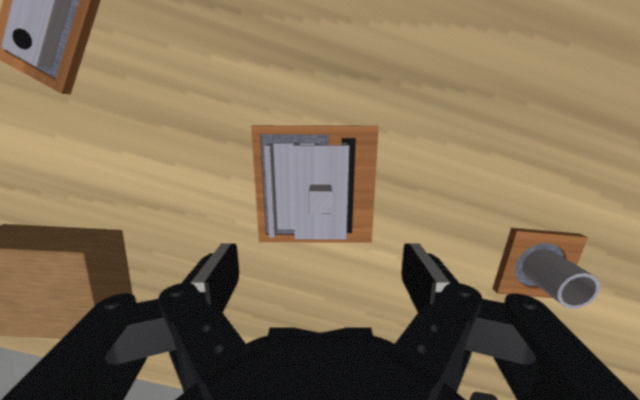

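View pics/s25.png

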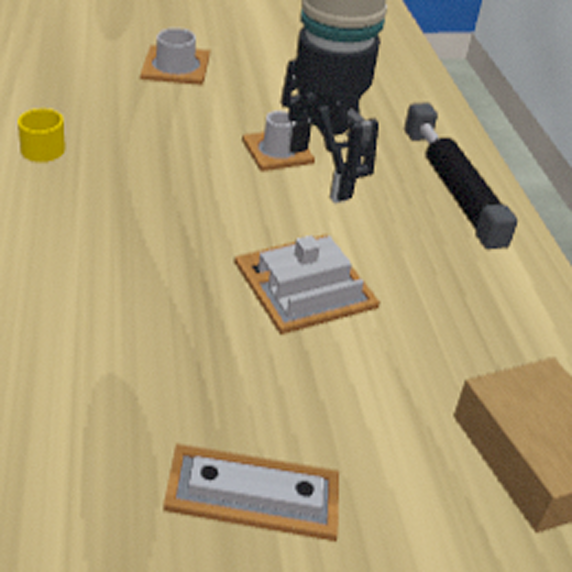

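```bash
python3 crop.py w25 240 110 400 260 4.5 w25c; python3 rel.py w25 621.7 -116.7 -162.5 10 252 126 10 378 126 10 259 242 10 371 242 36 295 144 36 350 144 36 295 240 36 347 240;python3 - <<'E'
from h import *
d=np.load('pics/w25.npy');P=cloud(d,np.load('pics/w25.npz'))[...,2]
f=lambda a,b,c,e:np.median(P[a:b,c:e]).round(1)
print('plate far L/R',f(150,160,300,306),f(150,160,338,344),'near L/R',f(222,232,300,306),f(222,232,338,342),'lug',f(196,208,314,328))
print('rim right far/near',f(150,160,362,370),f(220,230,360,366),'open ch floor far/near',f(155,170,280,288),f(210,225,281,288),'bench',f(150,220,420,450))
im,d=get_image('top')
Q=cloud(d,camera_params('top'));
for n,(x,y) in dict(large=(506,386),small=(634,144)).items():
    k=(np.hypot(Q[...,0]-x,Q[...,1]-y)<50)&(Q[...,2]>46);q=Q[k];print(n,k.sum(),q.mean(0).round(1) if k.sum() else '',np.ptp(q[:,2]) if k.sum() else '')
E
```

```text
[10.0, 252.0, 126.0] 61.7 -64.7
[10.0, 378.0, 126.0] 61.7 55.1
[10.0, 259.0, 242.0] -59.1 -65.5
[10.0, 371.0, 242.0] -59.0 54.7
[36.0, 295.0, 144.0] 47.4 -21.9
[36.0, 350.0, 144.0] 47.4 26.3
[36.0, 295.0, 240.0] -44.4 -24.2
[36.0, 347.0, 240.0] -44.4 26.2
plate far L/R 34.6 34.5 near L/R 34.1 34.4 lug 58.4
rim right far/near 8.7 8.3 open ch floor far/near 8.5 8.4 bench -1.6
large 197 [506.6 383.4  53.3] 13.223136098765735
small 103 [633.4 142.1  54. ] 13.304701030991168
```

View pics/w25c.png

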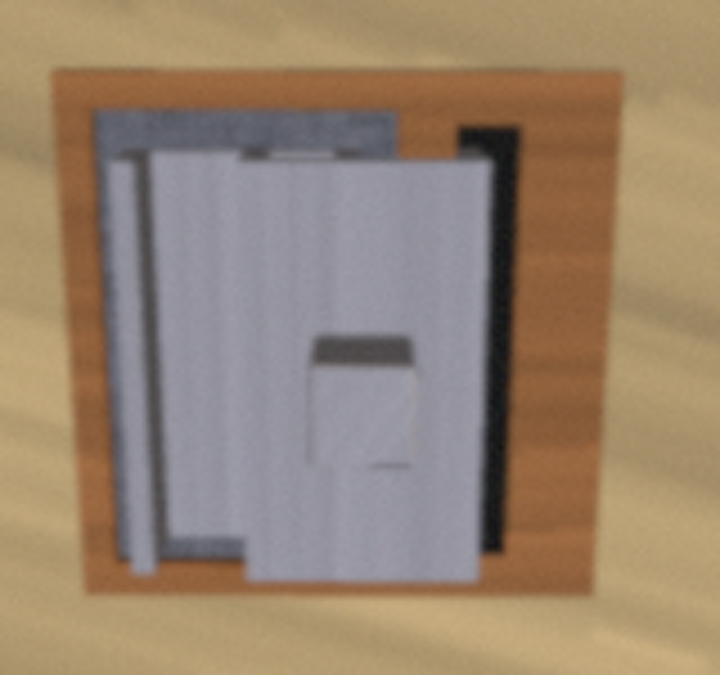

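The lugged channel is level. Its plate reads 34–35 mm at all four corners and the bench reads −1.6, so it is 26 mm above the rim, as it should be. Everything is in place, so I'm handing in.

```bash
python3 -c "
from cell import *
s=read_state();print(s['clock'],s['width'],s['force']);print(finish_job())"
```

```text
29.6 84.62512900041013 [ 0.04082029  0.48998492 -0.47739517]
the job is handed in; nothing more can be done
None
```

All five parts are on their boards, put away in the order you asked for, and I handed the job in at about 29.6 s. The gripper was open and about 100 mm above the last part. I left the yellow sleeve alone.

- **Lugged channel:** In the last wrist picture its top is level to about 0.5 mm and 26 mm above the rim. One leg is inside the open channel and the other on the rim at the black strip. It is parallel to the open channel to about 1° and shifted about 25 mm.
- **Open channel:** Its floor reads level, at its seated height in the recess.
- **Link bar:** It read flat after I let go, though its far-end height was about 2 mm above the rest, which I took as depth noise. It lies about 2.5 mm off centre lengthwise but clear of the recess walls.
- **Sleeves:** Both were pressed onto the recess floors before release and stand upright in the pictures, about 1–2 mm off centre. Their heights were only checked roughly, because the top camera's depth was too noisy to show small tilts.

The top and wrist cameras disagreed by 2–5 mm on positions. For each placing I used the wrist camera's view of the part against its recess, so this made no difference to the fit.

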